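# Shut the sample bay and drop its latch

## Robot

A 7-joint arm with a two-finger parallel gripper is mounted at the origin on a cart in front of the work surface, level with it; the furniture and walls round the work are solid. World frame = base frame: x ahead of the robot, y to its left, z up, the work surface at z = 0. Lengths are in m, angles in rad, forces in N, time in s.
With the tool pointing down it reaches from about 0.425 to 0.925 m from the base axis. Payload 6.8 kg.
Tool frame: the origin (TCP) lies between the finger pads; the fingertips stand 11 mm ahead of it and the grasp point (between the pads) lies 8 mm behind it; z points along the fingers, y is the line along which they close (so a half turn about z gives the same grasp; the last joint's range is limited). The gripper opens to 85 mm and grips with 20 to 120 N. Pads are 22 mm wide; open, the fingers measure 114 mm over their backs; the gripper's body (76 mm by 85 mm) begins 54 mm behind the grasp point. The pads swing forward as they close: fully open they stand 13 mm farther back than shut.
Start: joints at [1.224, 0.477, 0.022, 1.555, -0.011, 1.109, -0.083], TCP at [0.16, -0.656, 0.242] pointing down, gripper open.
Joint ranges: [-2.96, 2.96], [-0.34, 2.1], [-1.41, 1.46], [0.24, 2.44], [-1.37, 4.51], [0.17, 1.92], [-2.96, 2.96]. Speed limits (rad/s): [2.39, 2.39, 3.14, 3.14, 3.14, 3.14, 3.14].

## Interface

Orientations are given as a rotation vector (axis times angle).
In Python, from bench import r gives the robot as it stands.
- The arm moves only by the tool send_rows, never from a script. Its argument "deltas" is a list of rows, each an object of numbers: "dx", "dy", "dz": the shift along the world's x, y, z in mm; "rx", "ry", "rz": the turn, a rotation vector about the world's x, y, z in degrees. A call has 1 to 5 rows; each row is the pose to reach, as a shift and turn from the pose commanded when the call began; what a row does not reach only later rows make up. A row lasts 1/12 s, in which the tool goes at most 41.7 mm and 7.16 degrees, less where a joint would pass 70% of its speed; a pose out of reach is approached as far as the arm can. A call with a gripper value outside its range is refused whole. "jaw" is the finger opening in mm, from 0 to 85.4, set as the call begins (left out, the last holds). The fingers move at their own pace and stop on an object; "newtons" is the grip in N (left out, the last holds). Time passes only in rows, so rows that repeat a pose let the fingers close. It gives the time, the measured TCP pose, the force, the opening and the grip force at its end, in the units of the state.
- r.get_obs(): the state, without advancing time (a new reading comes with each control period).
- r.grab_frame(name): name is "scene" or "top"; returns a dict with "frame" (400x640x3 uint8, blue, green, red), "z_map" (400x640 float32, m along the optical axis (not along the pixel's ray), 0 where there is no reading), "vertical_fov" (degrees; the focal length in pixels is half the picture's height over the tangent of half this angle, whatever the lens; pixels are square), "cx", "cy" (the principal point, pixels), "distortion" ([k1, k2, p1, p2, k3] as OpenCV has them; the pictures are not rectified), "xyz" and "orientation" of the camera in the world. Camera axes: x right, y down, z forward; pixel columns grow to the right and rows downward; lengths in m; the calibration is good to about 2 mm. A picture is of the moment at which its call begins.
- r.hand_in(): hands the job in; it is judged then, once.
The state is a dict: "clock": time; "joints": joint angles; "qvel": joint speeds; "tau": joint torques, N m; "tcp_pos": TCP position; "orientation": TCP orientation; "contact_force": force on the tool from outside, world axes, zero at the start; "moment": the same for the moment, N m; "grip_width": finger opening in m; "gripper_force": force on a finger pad.
Only numpy, scipy, OpenCV 4.12 (cv2) and the standard library are available. Lean on these libraries where they do the work, as an engineer would, in place of code of your own. Each camera call takes 0.05 s, during which the arm holds its last target. There are 200 camera calls.

## Task

Shut the little gate of the sample bay and latch it: hold the pivoting latch bar up by pressing its thumb plate down, push the gate home so that the bar passes over the striker, then let the bar drop into the catch and let go. Leave the bottles in the bay standing and everything else where it is.

Things in the scene. Friction and masses are not known exactly. Their poses are not given: they have to be found in the camera images.
- sample_bay: grey open-topped pen fixed to the worktop, 226 mm wide, 120 deep, walls 60 high; a hinged gate closes its front between two posts 94 high. Origin at worktop level, mid-front, in the plane of the shut gate. x points into the bay (away from the robot), y along the front towards the gate's hinge, z up. Three bottles stand 75 to 90 mm behind the front, tops up to 108 mm high
- gate_hinge (a point): point on the vertical hinge axis of the gate, at worktop level; it lies at x = 0, y = +95 mm in the bay's frame
- bay_gate (a joint): gate angle, rad: 0 = shut home on its stop (gate along the bay's -y), positive = swung out towards the bay's -x, at most 1.2. Grey panel reaching 165 mm from the hinge axis, 8 mm thick (4 either side of the plane through the axis), 16 to 92 mm above the worktop. Turns easily (0.04 N m), stays where left. With the bar dropped the square striker stops it at about 0.11
- latch_bar (a joint): latch bar angle, rad: 0 = dropped, level; positive = nose up, thumb plate down; stop at 0.45. Steel bar 8 mm thick, 12 high, rocking like a see-saw on a bolt on the gate's outer face, 125 mm from the hinge axis, 62 above the worktop; the nose reaches 80 mm from the bolt, past the gate's free edge. Nose-heavy: drops when let go; 1 N on the plate lifts it. Clears the striker above 0.22
- thumb_plate (a point): middle of the top of the thumb plate, on the bar's end towards the hinge: flat steel, 36 mm along the gate, 40 outwards, 6 thick. With the bar dropped: 70 mm above the worktop, 75 from the hinge axis along the gate, 28 out from the gate's mid-plane; the panel behind it stands 22 mm higher. Pressed down 12 to 20 mm it raises the bar 0.25 to 0.42 rad
- bar_nose (a point): underside of the latch bar 65 mm from its bolt, 190 mm from the hinge axis: the part that goes over the striker and into the catch; 56 mm above the worktop when dropped, 12 mm out from the gate's mid-plane
- catch_slot (a point): middle of the floor of the catch, 52 mm above the worktop: a slot 16 mm wide, open at the top, between the latch post and the striker, an upright square lip 8 mm thick, top 67 mm above the worktop, on the robot's side of the slot; both 18 mm long along the front. It lies at x = -12, y = -90 mm in the bay's frame
- bottle_tall: dropper bottle 34 mm across, 102 mm high, standing in the bay; origin under its middle, z along it
- bottle_tall_2: a second dropper bottle of the same size standing in the bay; origin under its middle, z along it
- vial_small: capped vial 24 mm across, 54 mm high, standing in the bay; origin under its middle, z along it
- eyepiece_cap: black round eyepiece cap 36 mm across, 12 mm high, lying on the worktop in front of the bay, right of the gate; origin under its middle

How it is judged:
By the outcome, as a careful person would: the job done as asked, in the order asked, and still so for the second after the job is handed in, with the robot touching nothing.
It also fails if it takes over 35 s, if anything falls off the work surface, if the arm or the gripper's body presses on something with over 40 N, if the wrist force passes 120 N, or if a joint passes its speed limit or range.

## Working session

There is one attempt and no reset: what is moved stays moved. The work goes in short steps, Python scripts to look and compute and a tool call to move; the robot and the scene stay as the last step left them, time stands still between calls to the robot, and variables do not carry over. Pictures are saved under pics/ and viewed, at most 10 in all, crops included, and the job is handed in when it is done.

Besides the shell and the picture viewer there is one more tool, called after ">>>" by a JSON object that holds its "fn" and its "kwargs". send_rows: Moves the arm, as the interface text tells. Its arguments: {"type":"object","properties":{"deltas":{"type":"array","items":{"type":"object","properties":{"dx":{"type":"number"},"dy":{"type":"number"},"dz":{"type":"number"},"rx":{"type":"number"},"ry":{"type":"number"},"rz":{"type":"number"}}}},"jaw":{"type":"number"},"newtons":{"type":"number"}},"required":["deltas"]}

```bash
mkdir -p pics; ls; cat > h.py <<'E'
import numpy as np, cv2
from scipy.spatial.transform import Rotation as R
from bench import r
def cam(n):
    f=r.grab_frame(n); H,W=f["frame"].shape[:2]
    fl=H/2/np.tan(np.radians(f["vertical_fov"])/2)
    K=np.array([[fl,0,f["cx"]],[0,fl,f["cy"]],[0,0,1]])
    o=np.array(f["orientation"]); Rm=R.from_rotvec(o).as_matrix() if o.shape==(3,) else (o if o.shape==(3,3) else R.from_quat(o).as_matrix())
    return f,K,np.array(f["distortion"],float),Rm,np.array(f["xyz"])
def cloud(c):
    f,K,D,Rm,t=c; H,W=f["z_map"].shape
    u,v=np.meshgrid(np.arange(W),np.arange(H))
    p=cv2.undistortPoints(np.stack([u,v],-1).reshape(-1,1,2).astype(float),K,D).reshape(H,W,2)
    z=f["z_map"][...,None]
    P=np.concatenate([p*z,z],-1)@Rm.T+t
    P[f["z_map"]==0]=np.nan
    return P
E
python3 - <<'E'
from h import *
for n in("scene","top"):
    c=cam(n); cv2.imwrite(f"pics/{n}0.png",c[0]["frame"]); np.save(f"{n}0.npy",cloud(c)); print(n,c[0]["orientation"],c[4],c[1][0,0],c[2])
print(r.get_obs())
E
```

```text
pics
scene [-0.77133877  2.31795384 -1.38853502] [0.09787857 0.90248713 0.48310679] 513.8571553950445 [-0.01175951  0.          0.          0.          0.        ]
top [-2.15769899  2.10337731 -0.16098459] [0.41792261 0.28422964 0.92347747] 388.45305041608367 [-0.06980682  0.          0.          0.          0.        ]
{'clock': 0.1, 'joints': array([ 1.22389573,  0.47768763,  0.02237934,  1.55633646, -0.01152613,
        1.10925509, -0.0831274 ]), 'qvel': array([ 0.00098976, -0.00092948, -0.00037479, -0.0030946 ,  0.00050345,
        0.00256063, -0.00015209]), 'tau': array([ 3.12119068e-03, -5.97772443e+01,  1.61293253e+00, -2.81961286e+01,
        1.27571283e-02,  4.98631343e-03, -1.79442407e-05]), 'tcp_pos': array([ 0.15952386, -0.65537179,  0.2414504 ]), 'orientation': array([-3.11771485e+00, -3.73953890e-01,  4.54462058e-04]), 'contact_force': array([ 0.59551153, -0.42295394,  0.62700984]), 'moment': array([-0.02809324, -0.03506376,  0.02308477]), 'gripper_force': 0.0, 'grip_width': 0.085871432955229}
```

View pics/scene0.png

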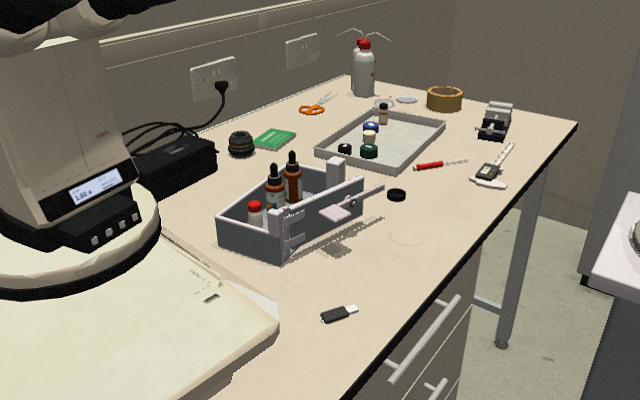

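View pics/top0.png

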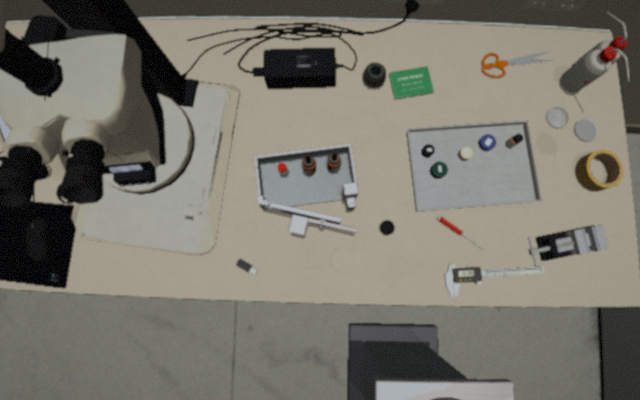

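The scene view shows the gate ajar towards the robot, with the hinge near (290,230) and the plate near (335,213). In the top view the hinge is at about (263,202), the plate at (298,228), the nose at (355,232), the latch post at (350,195) and the cap at (387,228).

```bash
python3 - <<'E'
import cv2,numpy as np
im=cv2.imread("pics/top0.png")[140:250,245:405]; cv2.imwrite("pics/topc.png",cv2.resize(im,None,fx=5,fy=5,interpolation=cv2.INTER_CUBIC))
im=cv2.imread("pics/scene0.png")[140:265,210:410]; cv2.imwrite("pics/scenec.png",cv2.resize(im,None,fx=4,fy=4,interpolation=cv2.INTER_CUBIC))
P=np.load("top0.npy")
for u,v in [(263,202),(298,228),(355,232),(350,188),(387,228),(285,212),(320,217),(258,157),(353,150),(283,169),(308,160),(334,160),(300,245)]: print((u,v),np.round(P[v,u]*1000))
E
```

```text
(263, 202) [539. 420.  93.]
(298, 228) [487. 343.  68.]
(355, 232) [482. 217.  58.]
(350, 188) [575. 232.  92.]
(387, 228) [498. 136.  -4.]
(285, 212) [526. 377.  33.]
(320, 217) [510. 295.  88.]
(258, 157) [649. 443.  57.]
(353, 150) [687. 220.   0.]
(283, 169) [621. 383.  61.]
(308, 160) [633. 325. 102.]
(334, 160) [638. 268.  85.]
(300, 245) [452. 342.  -4.]
```

View pics/topc.png

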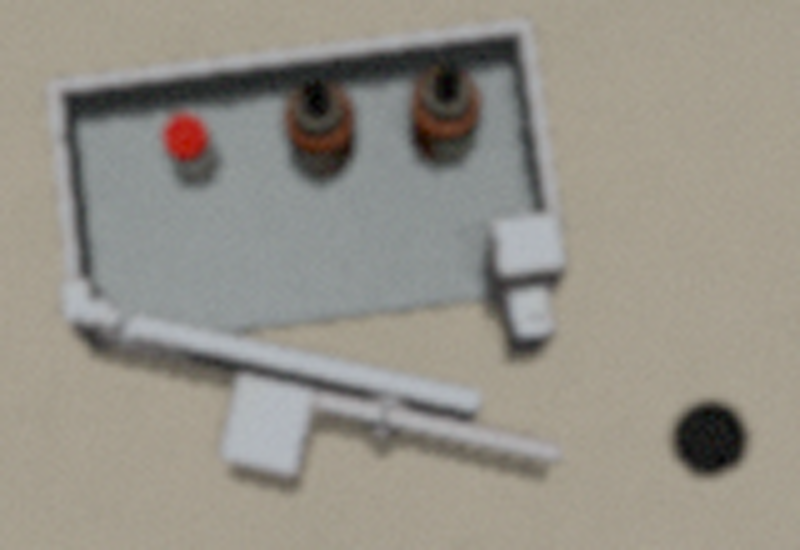

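View pics/scenec.png

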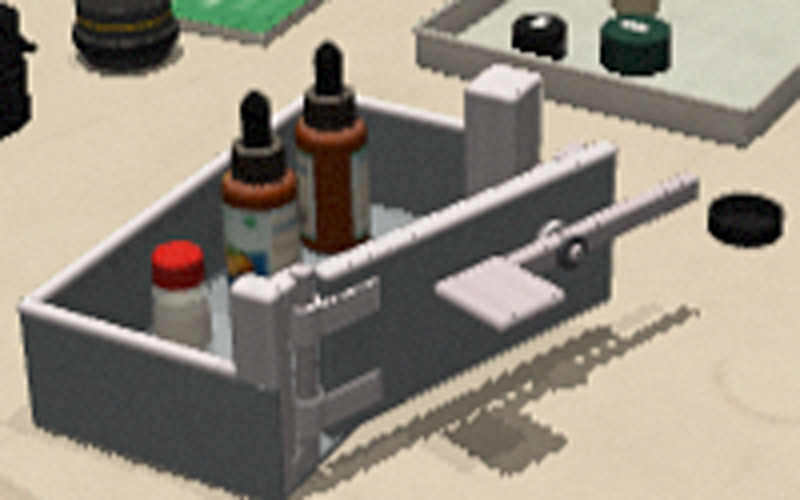

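The top crop (5x, offset 245,140) shows the plate corners at (235,372), (313,382), (297,478) and (222,458). The gate's top edge runs from (130,325) to (480,405), and the striker is around (530,330). The scene crop confirms the bar is dropped, with the plate on the outer face.

```bash
cat >> h.py <<'E'
def plane(c,uv,z):
    f,K,D,Rm,t=c
    p=cv2.undistortPoints(np.array(uv,float).reshape(-1,1,2),K,D).reshape(-1,2)
    d=np.c_[p,np.ones(len(p))]@Rm.T
    return t+d*((np.reshape(z,-1)-t[2])/d[:,2])[:,None]
E
python3 - <<'E'
from h import *
c=cam("top")
pts=dict(back_L=(52,82,60),back_R=(533,22,60),post_bl=(490,222,94),post_br=(550,212,94),post_fr=(562,270,94),post_fl=(500,283,94),strk_r=(552,335,67),strk_l=(513,343,67),g0=(130,318,92),g0b=(125,338,92),g1=(482,395,92),g1b=(473,416,92),pl1=(235,372,70),pl2=(313,382,70),pl3=(297,478,70),pl4=(222,458,70),nose=(560,456,68),hp=(75,290,94),cap=(710,438,12),tab=(300,620,0))
n=list(pts); a=np.array([pts[k] for k in n],float)
uv=(a[:,:2]+.5)/5-.5+[245,140]
W=plane(c,uv,a[:,2]/1000)*1000
for k,w in zip(n,W): print(k,np.round(w,1))
# depth offset check on table
P=cloud(c); print(np.round(np.nanmedian(P[252:280,270:380,2])*1000,1))
# cloud fits in horizontal slices: back wall top and gate top
for nm,z0,z1,box in(("gate",80,96,(265,205,345,226)),):
    u0,v0,u1,v1=box; Q=P[v0:v1,u0:u1].reshape(-1,3)*1000; Q=Q[(Q[:,2]>z0)&(Q[:,2]<z1)]
    print(nm,len(Q),Q.mean(0),np.polyfit(Q[:,1],Q[:,0],1), Q[:,1].min(),Q[:,1].max())
c=cam("scene"); P=cloud(c)
print("scene table",np.round(np.nanmedian(P[260:290,240:290,2])*1000,1))
# gate & plate seen from scene: plate pixels, top
a=np.array([(436,290),(500,328),(564,296),(500,257)],float)
print(np.round(plane(c,(a+.5)/4-.5+[210,140],[.07]*4)*1000,1))
a=np.array([(316,280),(615,150),(615,145),(465,85)],float)
print(np.round(plane(c,(a+.5)/4-.5+[210,140],[.092,.092,.092,.094])*1000,1))
E
```

```text
back_L [650.3 449.   60. ]
back_R [684.  228.2  60. ]
post_bl [582.7 248.   94. ]
post_br [587.8 221.9  94. ]
post_fr [562.3 216.5  94. ]
post_fl [555.9 243.2  94. ]
strk_r [537.5 218.4  67. ]
strk_l [533.5 235.7  67. ]
g0 [536.9 403.1  92. ]
g0b [528.1 404.9  92. ]
g1 [507.3 250.1  92. ]
g1b [498.1 253.7  92. ]
pl1 [517.1 358.6  70. ]
pl2 [513.5 323.9  70. ]
pl3 [471.  329.6  70. ]
pl4 [478.9 362.9  70. ]
nose [483.7 214.3  68. ]
hp [548.3 427.4  94. ]
cap [498.2 139.3  12. ]
tab [408.8 329.7   0. ]
-0.7
gate 332 [519.26088137 326.00718032  89.46055517] [1.87429671e-01 4.58157463e+02] 249.84458891393606 416.93826137360657
scene table 0.9
[[514.2 362.2  70. ]
 [478.2 369.8  70. ]
 [471.9 336.4  70. ]
 [509.1 326.9  70. ]]
[[532.  411.8  92. ]
 [500.2 257.9  92. ]
 [502.7 254.1  92. ]
 [585.  248.   94. ]]
```

>>> {"fn": "send_rows", "kwargs": {"deltas": [{"dx":30,"dy":29},{"dx":60,"dy":58},{"dx":90,"dy":87},{"dx":120,"dy":116},{"dx":150,"dy":145}], "jaw": 0}}

```text
$.deltas[0]: bad value
```

>>> {"fn": "send_rows", "kwargs": {"deltas": [{"dx":24,"dy":34},{"dx":48,"dy":68},{"dx":72,"dy":102},{"dx":96,"dy":136},{"dx":120,"dy":170}]}}

```text
$.deltas[0]: bad value
```

>>> {"fn": "send_rows", "kwargs": {"deltas": [{"dx":12,"dy":39},{"dx":24,"dy":78},{"dx":36,"dy":117},{"dx":48,"dy":156},{"dx":60,"dy":195}]}}

```text
$.deltas[0]: bad value
```

Every row needs all six fields.

>>> {"fn": "send_rows", "kwargs": {"deltas": [{"dx":30,"dy":29,"dz":0,"rx":0,"ry":0,"rz":0},{"dx":60,"dy":58,"dz":0,"rx":0,"ry":0,"rz":0},{"dx":90,"dy":87,"dz":0,"rx":0,"ry":0,"rz":0},{"dx":120,"dy":116,"dz":0,"rx":0,"ry":0,"rz":0},{"dx":150,"dy":145,"dz":0,"rx":0,"ry":0,"rz":0}], "jaw": 0}}

```text
clock: 0.62
tcp_pos: [0.3105, -0.5094, 0.2422]
orientation: [-3.119, -0.374, 0.0]
contact_force: [-0.5, -0.9, -0.6]
grip_width: 0.0256
gripper_force: 0.0
```

>>> {"fn": "send_rows", "kwargs": {"deltas": [{"dx":24,"dy":34,"dz":0,"rx":0,"ry":0,"rz":-5},{"dx":48,"dy":68,"dz":0,"rx":0,"ry":0,"rz":-10},{"dx":72,"dy":102,"dz":0,"rx":0,"ry":0,"rz":-15},{"dx":96,"dy":136,"dz":0,"rx":0,"ry":0,"rz":-20},{"dx":120,"dy":170,"dz":0,"rx":0,"ry":0,"rz":-25}]}}

```text
clock: 1.03
tcp_pos: [0.4302, -0.3392, 0.2424]
orientation: [3.125, -0.317, 0.0]
contact_force: [0.4, -0.8, -0.2]
grip_width: 0.0003
gripper_force: 0.0
```

>>> {"fn": "send_rows", "kwargs": {"deltas": [{"dx":12,"dy":39,"dz":0,"rx":0,"ry":0,"rz":0},{"dx":24,"dy":78,"dz":0,"rx":0,"ry":0,"rz":0},{"dx":36,"dy":117,"dz":0,"rx":0,"ry":0,"rz":0},{"dx":48,"dy":156,"dz":0,"rx":0,"ry":0,"rz":0},{"dx":60,"dy":195,"dz":0,"rx":0,"ry":0,"rz":0}]}}

```text
clock: 1.45
tcp_pos: [0.4895, -0.1441, 0.2424]
orientation: [3.126, -0.31, 0.0]
contact_force: [1.7, -0.4, -0.7]
grip_width: 0.0
gripper_force: 0.0
```

>>> {"fn": "send_rows", "kwargs": {"deltas": [{"dx":2,"dy":40,"dz":0,"rx":0,"ry":0,"rz":0},{"dx":4,"dy":80,"dz":0,"rx":0,"ry":0,"rz":0},{"dx":6,"dy":120,"dz":0,"rx":0,"ry":0,"rz":0},{"dx":8,"dy":160,"dz":0,"rx":0,"ry":0,"rz":0},{"dx":10,"dy":200,"dz":0,"rx":0,"ry":0,"rz":0}]}}

```text
clock: 1.87
tcp_pos: [0.4991, 0.0557, 0.2424]
orientation: [3.126, -0.31, 0.0]
contact_force: [1.2, 0.3, 0.1]
grip_width: -0.0001
gripper_force: 0.0
```

>>> {"fn": "send_rows", "kwargs": {"deltas": [{"dx":0,"dy":40,"dz":0,"rx":0,"ry":0,"rz":0},{"dx":0,"dy":80,"dz":0,"rx":0,"ry":0,"rz":0},{"dx":0,"dy":120,"dz":0,"rx":0,"ry":0,"rz":0},{"dx":0,"dy":160,"dz":0,"rx":0,"ry":0,"rz":0},{"dx":0,"dy":200,"dz":0,"rx":0,"ry":0,"rz":0}]}}

```text
clock: 2.28
tcp_pos: [0.4991, 0.2557, 0.2423]
orientation: [3.126, -0.31, 0.0]
contact_force: [0.9, 0.3, 0.4]
grip_width: -0.0001
gripper_force: 0.0
```

>>> {"fn": "send_rows", "kwargs": {"deltas": [{"dx":0,"dy":35,"dz":0,"rx":0,"ry":0,"rz":0},{"dx":0,"dy":70,"dz":-20,"rx":0,"ry":0,"rz":0},{"dx":0,"dy":96,"dz":-50,"rx":0,"ry":0,"rz":0},{"dx":0,"dy":96,"dz":-90,"rx":0,"ry":0,"rz":0},{"dx":0,"dy":96,"dz":-130,"rx":0,"ry":0,"rz":0}]}}

```text
clock: 2.7
tcp_pos: [0.499, 0.353, 0.1116]
orientation: [-3.124, 0.304, -0.002]
contact_force: [1.2, -0.6, -0.9]
grip_width: 0.0
gripper_force: 0.0
```

>>> {"fn": "send_rows", "kwargs": {"deltas": [{"dx":0,"dy":0,"dz":0,"rx":0,"ry":0,"rz":0},{"dx":0,"dy":0,"dz":-10,"rx":0,"ry":0,"rz":0},{"dx":0,"dy":0,"dz":-20,"rx":0,"ry":0,"rz":0},{"dx":0,"dy":0,"dz":-20,"rx":0,"ry":0,"rz":0}]}}

```text
clock: 3.03
tcp_pos: [0.5, 0.3497, 0.0926]
orientation: [-3.126, 0.311, -0.001]
contact_force: [-0.1, -0.8, -0.2]
grip_width: 0.0004
gripper_force: 0.0
```

```bash
python3 - <<'E'
from h import *
a=cam("scene")[0]["frame"][120:270,200:400]; b=cam("top")[0]["frame"][140:250,245:405]
a=cv2.resize(a,(533,400),interpolation=cv2.INTER_CUBIC); cv2.imwrite("pics/a1.png",a)
E
```

```text
(no output)
```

View pics/a1.png

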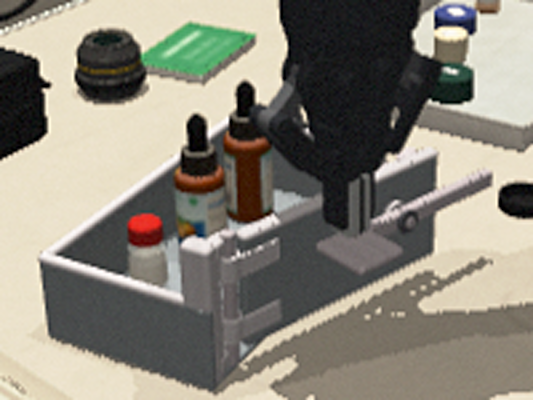

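The view shows the closed fingertips just above the thumb plate near (350,235) and clear of the panel. The bar is still dropped and the gate has not moved.

>>> {"fn": "send_rows", "kwargs": {"deltas": [{"dx":0,"dy":0,"dz":-7,"rx":0,"ry":0,"rz":0},{"dx":0,"dy":0,"dz":-14,"rx":0,"ry":0,"rz":0},{"dx":0,"dy":0,"dz":-20,"rx":0,"ry":0,"rz":0},{"dx":0,"dy":0,"dz":-26,"rx":0,"ry":0,"rz":0},{"dx":0,"dy":0,"dz":-26,"rx":0,"ry":0,"rz":0}]}}

```text
clock: 3.55
tcp_pos: [0.4989, 0.3494, 0.0649]
orientation: [3.125, -0.31, -0.002]
contact_force: [0.3, 0.3, 0.4]
grip_width: -0.0002
gripper_force: 0.3
```

```bash
python3 - <<'E'
from h import *
a=cam("scene"); P=cloud(a); o=r.get_obs(); print(o["tcp_pos"],o["contact_force"],o["orientation"])
f=a[0]["frame"][120:270,200:400]
cv2.imwrite("pics/a2.png",cv2.resize(f,(640,480),interpolation=cv2.INTER_CUBIC))
E
```

```text
[0.49900771 0.34955532 0.06541944] [-0.61505135 -0.28481087  2.14036857] [ 3.12520222e+00 -3.09584168e-01 -1.78895998e-03]
```

View pics/a2.png

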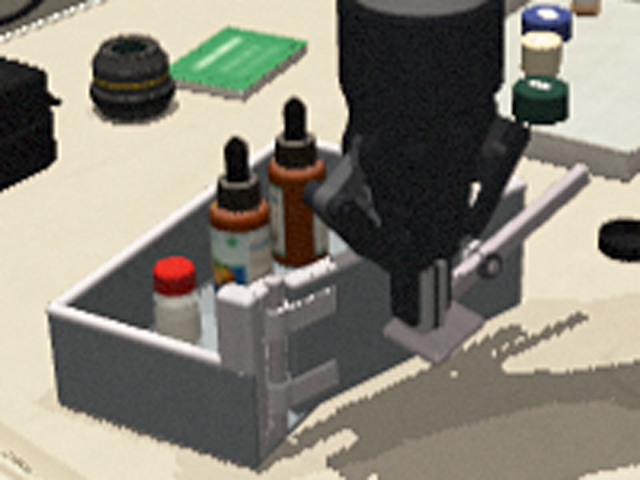

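The bar is up about 0.3 rad, with the nose tip at (585,172), and the fingertips are on the plate. I'll press a little deeper and swing the gate.

>>> {"fn": "send_rows", "kwargs": {"deltas": [{"dx":0,"dy":0,"dz":-2,"rx":0,"ry":0,"rz":0},{"dx":6,"dy":-1,"dz":-2,"rx":0,"ry":0,"rz":0},{"dx":10,"dy":-1.5,"dz":-2,"rx":0,"ry":0,"rz":3},{"dx":14,"dy":-2.5,"dz":-2,"rx":0,"ry":0,"rz":6},{"dx":18,"dy":-3.5,"dz":-2,"rx":0,"ry":0,"rz":9.5}]}}

```text
clock: 4.02
tcp_pos: [0.5176, 0.3461, 0.0643]
orientation: [3.14, -0.046, -0.001]
contact_force: [-1.2, -0.6, 1.2]
grip_width: -0.0001
gripper_force: 1.0
```

>>> {"fn": "send_rows", "kwargs": {"deltas": [{"dx":2.5,"dy":-0.5,"dz":0,"rx":0,"ry":0,"rz":2},{"dx":4.5,"dy":-1,"dz":0,"rx":0,"ry":0,"rz":3.5},{"dx":6,"dy":-1,"dz":0,"rx":0,"ry":0,"rz":5},{"dx":6,"dy":-1,"dz":0,"rx":0,"ry":0,"rz":5}]}}

```text
clock: 4.35
tcp_pos: [0.5242, 0.3451, 0.0643]
orientation: [3.14, 0.088, 0.001]
contact_force: [0.3, -0.6, 0.8]
grip_width: 0.0002
gripper_force: 0.3
```

```bash
python3 - <<'E'
from h import *
a=cam("scene")[0]["frame"][120:270,200:400]; b=cam("top")[0]["frame"][140:250,245:405]
o=r.get_obs(); print(o["tcp_pos"],o["contact_force"],o["orientation"])
f=np.vstack([cv2.resize(a,(400,300),interpolation=cv2.INTER_CUBIC),cv2.resize(b,(400,275),interpolation=cv2.INTER_CUBIC)])
cv2.imwrite("pics/a3.png",f)
E
```

```text
[0.52386455 0.3454786  0.06443527] [0.39874531 0.53144212 0.80589728] [-3.14006517e+00 -8.58151710e-02 -7.52019568e-04]
```

View pics/a3.png

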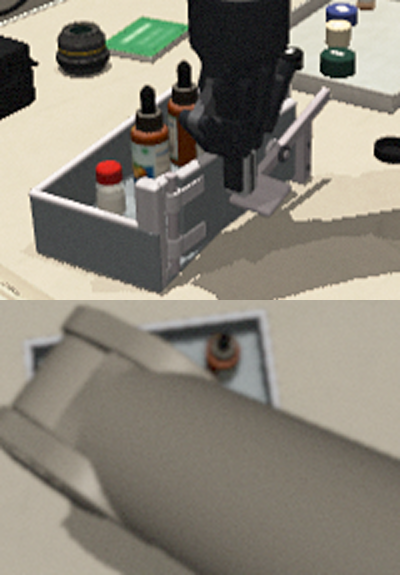

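The gate is about 5° from shut. In the scene half the bar is held high, with the nose at (325,92), near the latch post, and the bottles are standing.

>>> {"fn": "send_rows", "kwargs": {"deltas": [{"dx":2,"dy":-0.5,"dz":0,"rx":0,"ry":0,"rz":2},{"dx":4,"dy":-1,"dz":0,"rx":0,"ry":0,"rz":4},{"dx":6,"dy":-1,"dz":0,"rx":0,"ry":0,"rz":5.5},{"dx":6,"dy":-1,"dz":0,"rx":0,"ry":0,"rz":5.5}]}}

```text
clock: 4.78
tcp_pos: [0.5299, 0.3446, 0.0644]
orientation: [-3.132, -0.239, -0.001]
contact_force: [1.1, 0.8, 0.8]
grip_width: -0.0002
gripper_force: 0.3
```

>>> {"fn": "send_rows", "kwargs": {"deltas": [{"dx":1,"dy":0,"dz":0,"rx":0,"ry":0,"rz":0},{"dx":1,"dy":0,"dz":0,"rx":0,"ry":0,"rz":0}]}}

```text
clock: 4.95
tcp_pos: [0.5305, 0.3445, 0.0644]
orientation: [-3.133, -0.236, -0.0]
contact_force: [0.6, 0.1, 0.6]
grip_width: 0.0002
gripper_force: 0.4
```

>>> {"fn": "send_rows", "kwargs": {"deltas": [{"dx":1,"dy":0,"dz":0,"rx":0,"ry":0,"rz":0},{"dx":1,"dy":0,"dz":0,"rx":0,"ry":0,"rz":0}]}}

```text
clock: 5.12
tcp_pos: [0.5315, 0.3445, 0.0643]
orientation: [-3.133, -0.237, -0.0]
contact_force: [-0.3, 0.5, -0.2]
grip_width: 0.0001
gripper_force: 0.5
```

>>> {"fn": "send_rows", "kwargs": {"deltas": [{"dx":1,"dy":0.2,"dz":0,"rx":0,"ry":0,"rz":0},{"dx":1.5,"dy":0.2,"dz":0,"rx":0,"ry":0,"rz":0},{"dx":1.5,"dy":0.2,"dz":0,"rx":0,"ry":0,"rz":0}]}}

```text
clock: 5.37
tcp_pos: [0.5331, 0.3446, 0.0643]
orientation: [3.133, 0.237, 0.0]
contact_force: [-0.6, -0.1, 1.0]
grip_width: -0.0
gripper_force: 0.4
```

>>> {"fn": "send_rows", "kwargs": {"deltas": [{"dx":1,"dy":0.2,"dz":0,"rx":0,"ry":0,"rz":0},{"dx":1.5,"dy":0.2,"dz":0,"rx":0,"ry":0,"rz":0},{"dx":1.5,"dy":0.2,"dz":0,"rx":0,"ry":0,"rz":0}]}}

```text
clock: 5.62
tcp_pos: [0.5339, 0.3447, 0.0642]
orientation: [3.132, 0.238, -0.002]
contact_force: [-2.0, -0.3, 3.5]
grip_width: -0.0
gripper_force: 2.2
```

```bash
python3 - <<'E'
from h import *
a=cam("scene")[0]["frame"][140:240,250:390]
o=r.get_obs(); print(o["tcp_pos"],o["contact_force"],o["orientation"])
cv2.imwrite("pics/a4.png",cv2.resize(a,(784,560),interpolation=cv2.INTER_CUBIC))
E
```

```text
[0.53383508 0.34472866 0.06421609] [-3.87174592 -1.36409464  2.2509254 ] [ 3.13201299e+00  2.38096219e-01 -1.63927732e-03]
```

View pics/a4.png

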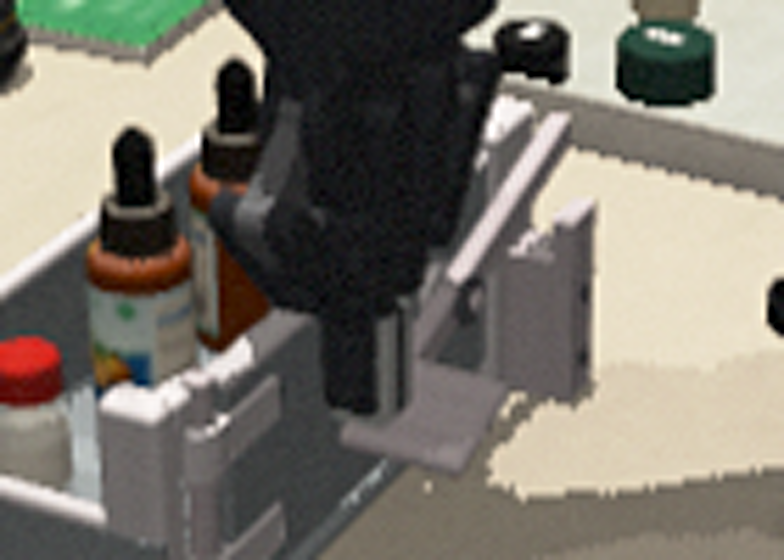

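The gate is on its stop: the reaction is about -4 N, and the nose at (560,125) is past the striker lip at (575,215). I'll add slightly more push and then lift to drop the bar.

>>> {"fn": "send_rows", "kwargs": {"deltas": [{"dx":0.8,"dy":0.1,"dz":0,"rx":0,"ry":0,"rz":0},{"dx":0.8,"dy":0.1,"dz":4,"rx":0,"ry":0,"rz":0},{"dx":0.8,"dy":0.1,"dz":9,"rx":0,"ry":0,"rz":0},{"dx":0.8,"dy":0.1,"dz":14,"rx":0,"ry":0,"rz":0},{"dx":0.8,"dy":0.1,"dz":20,"rx":0,"ry":0,"rz":0}]}}

```text
clock: 6.08
tcp_pos: [0.534, 0.3442, 0.0838]
orientation: [3.131, 0.238, -0.004]
contact_force: [-5.1, -1.7, -3.5]
grip_width: 0.0
gripper_force: 2.7
```

>>> {"fn": "send_rows", "kwargs": {"deltas": [{"dx":-1,"dy":0,"dz":3,"rx":0,"ry":0,"rz":0},{"dx":-5,"dy":-1,"dz":6,"rx":0,"ry":0,"rz":0},{"dx":-8,"dy":-1,"dz":25,"rx":0,"ry":0,"rz":0},{"dx":-8,"dy":-1,"dz":60,"rx":0,"ry":0,"rz":0},{"dx":-8,"dy":-1,"dz":100,"rx":0,"ry":0,"rz":0}]}}

```text
clock: 6.5
tcp_pos: [0.5272, 0.3434, 0.1846]
orientation: [3.132, 0.238, -0.001]
contact_force: [-0.2, 0.1, 0.3]
grip_width: -0.0001
gripper_force: 0.0
```

>>> {"fn": "send_rows", "kwargs": {"deltas": [{"dx":0,"dy":-35,"dz":10,"rx":0,"ry":0,"rz":0},{"dx":0,"dy":-75,"dz":20,"rx":0,"ry":0,"rz":0},{"dx":0,"dy":-115,"dz":20,"rx":0,"ry":0,"rz":0},{"dx":0,"dy":-155,"dz":20,"rx":0,"ry":0,"rz":0},{"dx":0,"dy":-195,"dz":20,"rx":0,"ry":0,"rz":0}]}}

```text
clock: 6.92
tcp_pos: [0.5286, 0.1472, 0.206]
orientation: [-3.132, -0.237, -0.008]
contact_force: [0.1, 0.5, 0.1]
grip_width: 0.0
gripper_force: 0.0
```

>>> {"fn": "send_rows", "kwargs": {"deltas": [{"dx":0,"dy":-40,"dz":0,"rx":0,"ry":0,"rz":0},{"dx":0,"dy":-80,"dz":0,"rx":0,"ry":0,"rz":0},{"dx":0,"dy":-120,"dz":0,"rx":0,"ry":0,"rz":0},{"dx":0,"dy":-160,"dz":0,"rx":0,"ry":0,"rz":0},{"dx":0,"dy":-160,"dz":0,"rx":0,"ry":0,"rz":0}]}}

```text
clock: 7.33
tcp_pos: [0.5282, -0.0215, 0.2051]
orientation: [3.128, 0.218, 0.004]
contact_force: [0.7, -1.3, -0.9]
grip_width: -0.0
gripper_force: 0.0
```

```bash
python3 - <<'E'
from h import *
a=cam("scene")[0]["frame"][140:265,230:400]; b=cam("top")[0]["frame"][140:250,245:405]
o=r.get_obs(); print(o["tcp_pos"],o["contact_force"],o["qvel"].round(3))
cv2.imwrite("pics/a5.png",np.vstack([cv2.resize(a,(440,324),interpolation=cv2.INTER_CUBIC),cv2.resize(b,(440,276),interpolation=cv2.INTER_CUBIC)]))
E
```

```text
[ 0.52841848 -0.01351006  0.2053798 ] [0.46763115 0.39418796 0.93518836] [-0.045  0.002 -0.054  0.001 -0.013  0.001 -0.008]
```

View pics/a5.png

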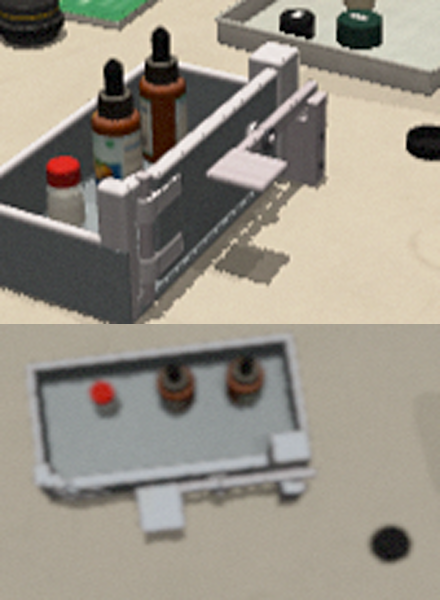

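Both views show the gate shut, the bar level with its nose between post and striker, and the bottles and cap in place. I'll do a quick height check, then hand in.

>>> {"fn": "send_rows", "kwargs": {"deltas": [{"dx":0,"dy":0,"dz":0,"rx":0,"ry":0,"rz":0},{"dx":0,"dy":0,"dz":0,"rx":0,"ry":0,"rz":0},{"dx":0,"dy":0,"dz":0,"rx":0,"ry":0,"rz":0}]}}

```text
clock: 7.68
tcp_pos: [0.5276, -0.0093, 0.2047]
orientation: [-3.132, -0.242, -0.002]
contact_force: [-0.4, -0.4, 0.5]
grip_width: 0.0001
gripper_force: 0.0
```

```bash
python3 - <<'E'
from h import *
P=cloud(cam("top"))*1000
s=lambda u0,u1,v0,v1:np.nanmedian(P[v0:v1,u0:u1].reshape(-1,3),0)
pl=s(299,308,202,209); print("plate",pl)
Q=P[190:203,262:345].reshape(-1,3); Q=Q[(Q[:,2]>84)&(Q[:,2]<97)&(Q[:,1]>255)&(Q[:,1]<400)]
k=np.polyfit(Q[:,1],Q[:,0],1); print("gate slope",k,"bay slope ~ -0.152")
ok=abs(pl[2]-70)<5 and abs(k[0]+.152)<.05
print(ok)
if ok: print(r.hand_in())
E
```

```text
plate [538.15282717 334.04507599  67.45883102]
gate slope [-1.46419114e-01  5.97795803e+02] bay slope ~ -0.152
True
the job is handed in; nothing more can be done
None
```

The gate is shut and latched: before hand-in the cameras showed the bar level in the catch, the bottles standing and the cap in place, with the arm clear; I handed it in at about 7.7 s, and no verdict came back.

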